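# Find which way the tea canister's lid unlocks and hold it off

### The arm

A 6-joint arm with a two-finger parallel gripper is mounted at the origin on a cart in front of the work surface, level with it; the furniture and walls round the work are solid. World frame = base frame: x ahead of the robot, y to its left, z up, the work surface at z = 0. Lengths are in m, angles in rad, forces in N, time in s.
With the tool pointing down it reaches from about 0.325 to 0.75 m from the base axis. Payload 7.6 kg.
Tool frame: the origin (TCP) lies midway between the tips of the shut fingers; the grasp point (between the pads) lies 19 mm behind it (r.tcp_to_grasp is the distance from the TCP to the grasp point, in m); z points along the fingers, y is the line along which they close (so a half turn about z gives the same grasp; the last joint's range is limited). The gripper opens to 85 mm and grips with 20 to 120 N. Pads are 22 mm wide; open, the fingers measure 114 mm over their backs; the gripper's body (76 mm by 85 mm) begins 54 mm behind the grasp point. The pads swing forward as they close: fully open they stand 13 mm farther back than shut.
Start: joints at [1.122, 0.052, 1.401, -0, 1.689, -0.07], TCP at [0.194, 0.488, 0.231] pointing down, gripper open.
Joint ranges: [-2.9, 2.9], [-0.91, 2.17], [0.12, 2.37], [-1.06, 4.2], [0.26, 2.73], [-2.93, 2.93]. Speed limits (rad/s): [2.57, 2.57, 3.01, 3.14, 3.14, 3.14].

### API

Orientations are given as a rotation vector (axis times angle).
In Python, from plant import r gives the robot as it stands.
- The arm moves only by the tool arm_command, never from a script. Its argument "motion" is a list of rows, each a list of 5 numbers: the shift along the tool's x, y, z in mm, then the turn about the tool's z in units of 5 degrees (1.0 is 5 degrees), then the opening, from -1 (shut) to 1 (fully open). In form: [[x, y, z, roll, gripper], ...]. A call has 1 to 12 rows; each row shifts and turns the commanded pose from where the row before left it, along the tool's axes as they then stand; what a row does not reach is not made up. A row lasts 1/12 s, in which the tool goes at most 41.7 mm and 7.16 degrees, less where a joint would pass 70% of its speed; a pose out of reach is approached as far as the arm can. A call with a gripper value outside its range is refused whole. The fingers move at their own pace and stop on an object; "squeeze" is the grip in N (left out, the last holds). Time passes only in rows, so rows that do not move let the fingers close. It gives the time, the measured TCP pose, the force, the opening and the grip force at its end, in the units of the state.
- r.observe(): the state, without advancing time (a new reading comes with each control period).
- r.grab_frame(name): name is "side" or "top"; returns the picture (420x560x3 uint8, red, green, blue); there is no depth.
- r.camera_info(name): a dict with "intrinsics" (3x3 intrinsics, pixels), "T" (4x4, takes a point from camera to world coordinates). Camera axes: x right, y down, z forward; pixel columns grow to the right and rows downward; lengths in m; the calibration is good to about 2 mm. A picture is of the moment at which its call begins. camera_info takes no time and is no camera call.
- r.hand_in(): hands the job in; it is judged then, once.
Trained networks look in the newest picture that a camera, given by its name, has taken for a name from the list of things; names that differ only in an ending like _2 or _b are one class to them, and where a whole thing is asked for, a point or a joint stands for the part that bears it (a point fixed in the world has none). Each returns a list of dicts, best first, with "confidence" (0 to 1); they miss things now and then, are a little off and sometimes report something else, mostly with a low value. They report only what shows in the picture. A call takes as long as a camera call. They do not tell look-alikes from the thing itself.
- r.search_frame(name, camera): "point" ([column, row] as shares, 0 to 1, of the picture: columns of its width, rows of its height, amid what is visible of it).
- r.cut_out(name, camera): "mask" (420x560 bool, what is visible of it) and "point" ([column, row] as shares, 0 to 1, of the picture: columns of its width, rows of its height, amid what is visible of it).
- r.spot_point(name, camera): "point" ([column, row] as shares, 0 to 1, of the picture: columns of its width, rows of its height: a listed point, or the origin of a listed thing).
The state is a dict: "time_s": time; "joint_pos": joint angles; "qd": joint speeds; "joint_efforts": joint torques, N m; "position": TCP position; "tcp_rot": TCP orientation; "ft_force": force on the tool from outside, world axes, zero at the start; "ft_torque": the same for the moment, N m; "opening": opening from 0.0 (shut) to 1.0 (fully open); "grip_force": force on a finger pad.
Only numpy, scipy, OpenCV 4.12 (cv2) and the standard library are available. Lean on these libraries where they do the work, as an engineer would, in place of code of your own. Each camera call takes 0.05 s, during which the arm holds its last target. There are 200 camera calls.

### The job

Open the blue tea canister: its twist-lock lid comes loose in one direction only, clockwise on some canisters and anticlockwise on others, and nothing outside shows which. Feel out gently which way it gives, without forcing it against its stop, turn it that way until it is unlocked, then lift it straight up, clear of the canister. Leave everything else where it stands, and finish while still holding the lid level and still in the gripper over the canister, with the foot of its stem at least 3 cm above the mouth.

Things in the scene. Friction and masses are not known exactly. Their poses are not given: they have to be found in the camera images.
- canister: Round blue-glazed tea canister with two white bands, 70 mm across, mouth 80 mm above the table, stuck fast to the table by a black suction foot (86 mm across). Origin: centre of its underside, z up. Two brass tabs inside the mouth at its +x and -x sides (a rivet outside marks each) hold the locked lid down.
- canister_mouth (a point): Centre of the canister's mouth, 80 mm above the table; z up.
- lid_grip (a point): Centre of the black grip bar standing on the lid: 50 mm long (this point's x), 14 mm thick (its y), 30 mm high. The round wooden disc of the lid below it (75 mm across, 7 mm thick) rests on the canister's rim; the disc's top is 15 mm below this point. At the start (locked) the bar lies along the canister's x axis. The lid turns about the vertical through this point with little resistance.
- lid_foot (a point): Foot of the steel stem with a cross-bar (52 mm long, along the grip bar) under the lid, on the lid's axis, 47 mm below lid_grip and 26 mm below the disc's underside; inside the canister at the start. z is the lid's own up.
- tin_fig_mid (a point): Centre of a candle tin with a red band, 64 mm across, 45 mm high; a loose bystander.
- tin_salt_mid (a point): Centre of a candle tin with a blue band, 64 mm across, 45 mm high; a loose bystander.
- mug_cream_mid (a point): Centre of the cup of a cream mug, 78 mm across without its handle (109 mm with it), 84 mm high; a loose bystander.
- lid: The loose lid, 0.1 to 0.16 kg; origin on its axis under the disc, 21 mm below lid_grip. One turning direction, hidden and different from start to start, meets a firm stop near 0.2 rad; a probing turn to 0.3 rad (1.5 N m) does no harm, more is forcing. The other way it turns freely and is unlocked from 0.65 to 1.8 rad from its start (0.85 is a good turn); short of that, tabs let it rise only 3 mm.
Not all that is in view belongs to the job. What is shaped like the lid but green is not meant.

How it is judged:
On the way:
1. the lid is turned at least 0.5 rad from its locked place while still down on the canister (angle between the x axis of lid_grip and the x axis of canister, either way round above 0.5 rad and z of lid_grip in the frame of canister below 0.106 m), for 0.05 s.
At the end, for the whole second after the job is handed in: The lid is held by the gripper, above the canister (within 60 mm sideways), its stem's foot more than 25 mm above the mouth, tilted less than 0.3 rad, still, touching the fingers and nothing else (height (world z) of lid_foot above 0.105 m and horizontal distance between lid_grip and canister_mouth below 0.06 m and angle between lid_grip's own z axis and vertical below 0.3 rad and contact force between the fingers and lid above 1 N and contact force between lid and canister below 0.1 N and linear speed of lid below 0.03 m/s); the arm keeps its last pose, push and grip.
It fails at once if a bystander is moved more than 15 mm (distance of any of tin_fig_mid, tin_salt_mid, mug_cream_mid from where it was at the start of the episode above 0.015 m).
It fails at once if the lid is forced: more than 120 N between lid and canister (contact force between lid and canister above 120 N).
It also fails if it takes over 48 s, if anything falls off the work surface, if the arm or the gripper's body presses on something with over 40 N, if the wrist force passes 120 N, or if a joint passes its speed limit or range.

## Working session

There is one attempt and no reset: what is moved stays moved. The work goes in short steps, Python scripts to look and compute and a tool call to move; the robot and the scene stay as the last step left them, time stands still between calls to the robot, and variables do not carry over. Pictures are saved under pics/ and viewed, at most 10 in all, crops included, and the job is handed in when it is done.

Besides the shell and the picture viewer there is one more tool, called after ">>>" by a JSON object that holds its "method" and its "body", one argument or row to a line. arm_command: Moves the arm, as the interface text tells. Its arguments: {"type":"object","properties":{"motion":{"type":"array","items":{"type":"array","items":{"type":"number"}}},"squeeze":{"type":"number"}},"required":["motion"]}

```bash
mkdir -p pics
cat > h.py <<'E'
import numpy as np, cv2
from plant import r
def ray(cam,p):
    c=r.camera_info(cam);K=np.array(c["intrinsics"]);T=np.array(c["T"])
    d=T[:3,:3]@np.linalg.solve(K,[p[0]*560,p[1]*420,1]);return T[:3,3],d
def at_z(cam,p,z):
    o,d=ray(cam,p);return o+d*(z-o[2])/d[2]
def proj(cam,X):
    c=r.camera_info(cam);T=np.linalg.inv(np.array(c["T"]));q=np.array(c["intrinsics"])@(T[:3,:3]@np.array(X)+T[:3,3]);return q[:2]/q[2]
E
python3 - <<'E'
from h import *
ims=[r.grab_frame(c) for c in("top","side")]
for c,i in zip(("top","side"),ims): cv2.imwrite(f"pics/{c}0.png",i[:,:,::-1])
for c in("top","side"):
  for n,z in(("lid_grip",.102),("canister_mouth",.08),("canister",0),("tin_fig_mid",.0225),("tin_salt_mid",.0225),("mug_cream_mid",.042)):
    for d in r.spot_point(n,c)[:3]:
      p=d["point"];print(c,n,round(d["confidence"],2),np.round([p[0]*560,p[1]*420]),at_z(c,p,z).round(3))
s=r.observe();print(s["time_s"],s["position"],s["tcp_rot"],s["opening"])
E
```

```text
top lid_grip 0.72 [290. 234.] [ 0.5   -0.007  0.102]
top lid_grip 0.72 [370. 296.] [ 0.373 -0.164  0.102]
top lid_grip 0.6 [424. 285.] [ 0.393 -0.273  0.102]
top canister 0.69 [286. 245.] [0.488 0.004 0.   ]
top tin_fig_mid 0.92 [233. 224.] [0.537 0.122 0.022]
top tin_salt_mid 0.95 [264. 287.] [0.395 0.054 0.022]
top mug_cream_mid 0.66 [294. 177.] [ 0.636 -0.018  0.042]
side lid_grip 0.91 [351. 192.] [ 0.379 -0.082  0.102]
side lid_grip 0.89 [343. 174.] [ 0.404 -0.183  0.102]
side lid_grip 0.86 [304. 204.] [ 0.496 -0.001  0.102]
side canister_mouth 0.72 [304. 207.] [ 0.498 -0.025  0.08 ]
side canister_mouth 0.72 [305. 236.] [0.482 0.104 0.08 ]
side canister 0.76 [303. 233.] [ 0.499 -0.02   0.   ]
side canister 0.7 [305. 212.] [ 0.503 -0.128  0.   ]
side tin_fig_mid 0.74 [281. 261.] [0.535 0.13  0.022]
side tin_salt_mid 0.58 [342. 244.] [0.395 0.046 0.022]
side tin_salt_mid 0.51 [307. 218.] [ 0.492 -0.061  0.022]
side mug_cream_mid 0.57 [254. 217.] [ 0.628 -0.014  0.042]
0.7 [0.19416617 0.48780277 0.23132115] [5.91550273e-01 3.08535856e+00 2.03312533e-04] 1.0015616284633935
```

View pics/top0.png

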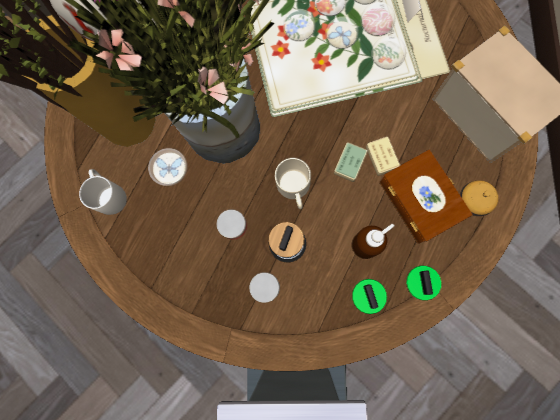

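View pics/side0.png

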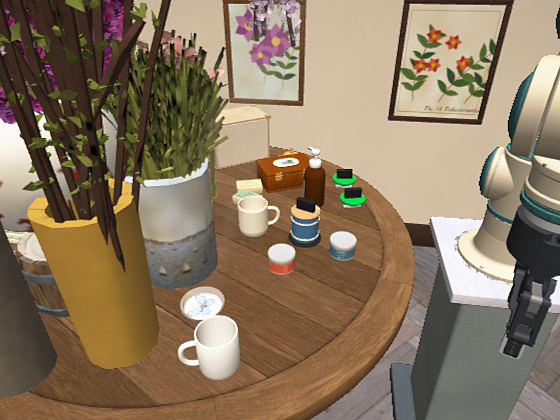

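The top view shows three lid-like things: a wooden disc with a black bar on the blue canister at about (287,240), and green discs at (370,296) and (424,283). The wooden one is meant, because it is on the blue canister and not green. I'll confirm that with a crop and measure the bar.

Run:
```python
from h import *
im=cv2.imread("pics/top0.png");x0,y0=255,205
c=im[y0:y0+70,x0:x0+70]
cv2.imwrite("pics/crop0.png",cv2.resize(c,(560,560),interpolation=cv2.INTER_CUBIC))
g=c.max(2); m=(g<60).astype(np.uint8)
n,l,st,ce=cv2.connectedComponentsWithStats(m)
for i in range(1,n):
  if st[i,4]>30:
    ys,xs=np.where(l==i);pts=np.c_[xs+x0+.5,ys+y0+.5]
    W=np.array([at_z("top",(p[0]/560,p[1]/420),.117)[:2] for p in pts])
    rc=cv2.minAreaRect((W*1000).astype(np.float32));u,s,v=np.linalg.svd(W-W.mean(0))
    print(st[i],ce[i]+[x0,y0],W.mean(0).round(4),rc,np.degrees(np.arctan2(v[0,1],v[0,0])))
    print(proj("top",[.5,0,.102]))
print(r.camera_info("top")["T"][:3,3] if hasattr(r.camera_info("top")["T"],'shape') else r.camera_info("top")["T"])
# triangulate
d1=r.search_frame("lid_grip","top");print([(np.array(d["point"])*[560,420]).round(1) for d in d1])
o1,a=ray("top",(287/560,238.5/420));o2,b=ray("side",(304/560,204/420))
A=sum(np.eye(3)-np.outer(q,q)/(q@q) for q in(a,b));B=sum((np.eye(3)-np.outer(q,q)/(q@q))@o for o,q in((o1,a),(o2,b)));print(np.linalg.solve(A,B))
```

```text
[ 25  21  13  25 100] [286.93 236.77] [ 0.4923 -0.0031] ((489.9055480957031, -0.6347112655639648), (12.614954948425293, 49.2286262512207), 68.57957458496094) 162.37694844266568
[286.0968207 234.4338776]
[ 15  32  36  25 133] [289.90977444 254.36090226] [ 0.4568 -0.0083] ((462.3711853027344, -8.537132263183594), (38.3087158203125, 74.43270111083984), 16.61968994140625) 105.4897808907385
[286.0968207 234.4338776]
[ 0.38989242 -0.03064743  0.98017737]
[array([367.7, 296.7]), array([420.7, 283. ]), array([289.8, 238.2])]
[ 0.49404409 -0.00163708  0.10180664]
```

View pics/crop0.png

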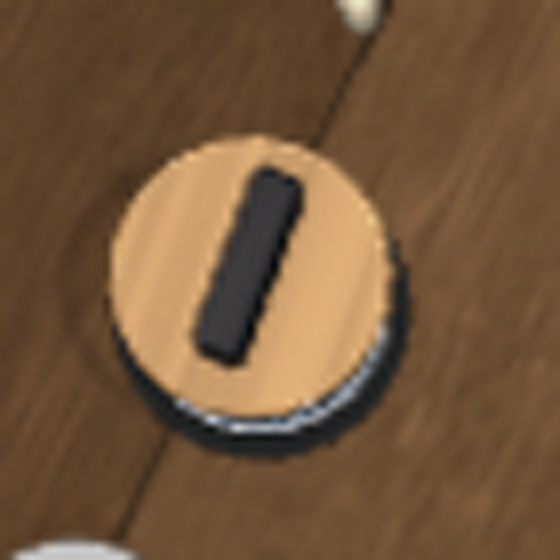

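The crop shows the wooden lid with the black bar centred at about (286,238), on the blue canister's rim, so it is the target. The bar lies at about -18° at roughly (0.492, -0.002). Moving above it now.

>>> {"method": "arm_command", "body": {
  "motion": [
    [-28,-21,0,0,1],
    [-28,-21,0,0,1],
    [-28,-21,0,0,1],
    [-28,-21,0,0,1],
    [-28,-21,0,0,1],
    [-28,-21,0,0,1],
    [-28,-21,0,0,1],
    [-28,-21,0,0,1]
  ],
  "squeeze": 25
}}

```text
time_s: 1.42
position: [0.3406, 0.2474, 0.2315]
tcp_rot: [0.591, 3.085, 0.001]
ft_force: [1.1, 1.1, -0.4]
opening: 0.999
grip_force: 0.0
```

>>> {"method": "arm_command", "body": {
  "motion": [
    [-28,-21,0,0,1],
    [-28,-21,0,0,1],
    [-28,-21,0,0,1],
    [-28,-21,0,0,1],
    [-28,-21,0,0,1],
    [-28,-21,0,0,1],
    [-28,-21,0,0,1],
    [-28,-21,0,0,1],
    [0,0,0,0,1],
    [0,0,0,0,1]
  ]
}}

```text
time_s: 2.25
position: [0.4864, 0.0087, 0.2309]
tcp_rot: [-0.596, -3.084, -0.0]
ft_force: [-1.0, 0.3, -0.3]
opening: 0.999
grip_force: 0.0
```

>>> {"method": "arm_command", "body": {
  "motion": [
    [-5,-3.5,20,-0.7,1],
    [-5,-3.5,30,0,1],
    [0,0,30,0,1],
    [0,0,0,0,1],
    [0,0,0,0,1]
  ]
}}

```text
time_s: 2.67
position: [0.4921, 0.001, 0.1507]
tcp_rot: [-0.495, -3.099, -0.0]
ft_force: [0.1, 0.0, 0.8]
opening: 0.998
grip_force: 0.0
```

Run:
```python
from h import *
print(at_z("top",(286.4/560,239.2/420),.086),at_z("top",(286/560,238.2/420),.115))
s=r.observe();R=cv2.Rodrigues(s["tcp_rot"])[0];print(s["position"],R.round(3),s["joint_pos"])
im=r.grab_frame("side");cv2.imwrite("pics/side1.png",cv2.resize(im[150:270,224:384,::-1],(800,600),interpolation=cv2.INTER_CUBIC))
for X in([.492,-.002,.117],[.492,-.002,.087],s["position"]):print(((proj("side",X)-[224,150])*5).round())
```

```text
[4.91976944e-01 1.27080744e-04 8.60000000e-02] [ 4.90715051e-01 -1.02841871e-04  1.15000000e-01]
[0.49207359 0.00099355 0.15073063] [[-0.95   0.311 -0.003]
 [ 0.311  0.95   0.001]
 [ 0.003 -0.    -1.   ]] [-7.32349586e-02  1.57169393e-03  1.61372877e+00  3.41611758e-04
  1.52930082e+00 -1.32756574e+00]
[410. 245.]
[408. 296.]
[411. 188.]
```

View pics/side1.png

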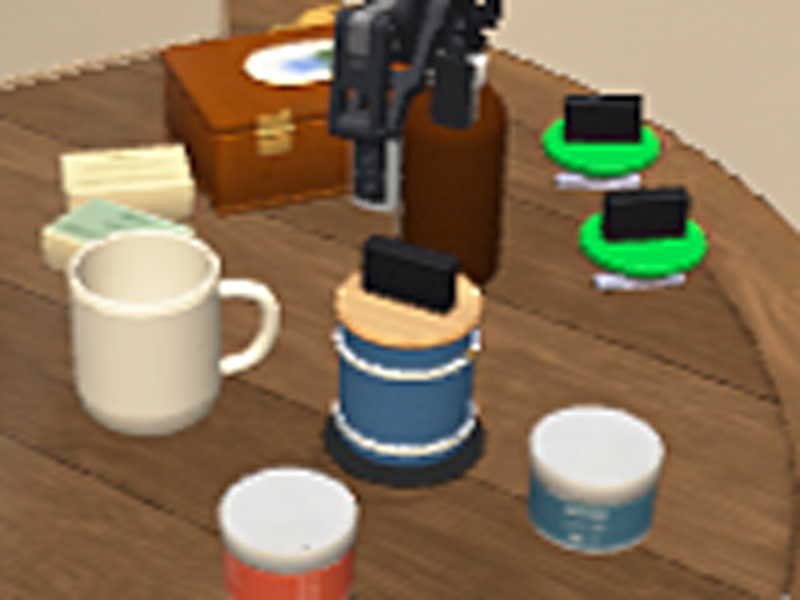

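The fingers straddle the bar: its top is at crop (411,256) and the disc centre at (408,300), matching (0.492, 0.000). Bystanders are clear, so I'll descend and close.

>>> {"method": "arm_command", "body": {
  "motion": [
    [0,-1,20,0,1],
    [0,0,20,0,1],
    [0,0,13,0,1],
    [0,0,6,0,1],
    [0,0,0,0,1],
    [0,0,0,0,0.4],
    [0,0,0,0,0.3],
    [0,0,0,0,0.2],
    [0,0,0,0,0.1],
    [0,0,0,0,0],
    [0,0,0,0,-0.2],
    [0,0,0,0,-0.4]
  ],
  "squeeze": 20
}}

```text
time_s: 3.72
position: [0.4929, -0.001, 0.0924]
tcp_rot: [0.497, 3.102, 0.0]
ft_force: [0.9, -0.1, -0.6]
opening: 0.301
grip_force: 0.0
```

>>> {"method": "arm_command", "body": {
  "motion": [
    [0,0,0,0,-0.5],
    [0,0,0,0,-0.6],
    [0,0,0,0,-0.7],
    [0,0,0,0,-0.8],
    [0,0,0,0,-1],
    [0,0,0,0,-1],
    [0,0,0,0,-1],
    [0,0,0,0,-1],
    [0,0,0,0,-1]
  ]
}}

```text
time_s: 4.47
position: [0.4929, -0.0008, 0.0924]
tcp_rot: [0.497, 3.102, 0.001]
ft_force: [-0.5, 2.9, 1.7]
opening: 0.162
grip_force: 20.8
```

```bash
python3 -c "
from h import *
s=r.observe();print({k:np.round(s[k],3) for k in('time_s','position','ft_force','ft_torque','opening','grip_force','joint_pos')})"
```

```text
{'time_s': np.float64(4.467), 'position': array([ 0.493, -0.001,  0.092]), 'ft_force': array([-0.541,  2.926,  1.693]), 'ft_torque': array([ 0.599,  0.052, -0.005]), 'opening': np.float64(0.162), 'grip_force': np.float64(20.812), 'joint_pos': array([-7.700e-02,  5.500e-02,  1.680e+00,  1.000e-03,  1.406e+00,
       -1.330e+00])}
```

Gripped: the opening is 13.8 mm and the bar is held. Now a gentle probe of up to 15° (0.26 rad) one way.

>>> {"method": "arm_command", "body": {
  "motion": [
    [0,0,0,0.5,-1],
    [0,0,0,0.5,-1],
    [0,0,0,0.5,-1],
    [0,0,0,0.5,-1],
    [0,0,0,0.25,-1],
    [0,0,0,0,-1],
    [0,0,0,0,-1]
  ],
  "squeeze": 30
}}

```text
time_s: 5.05
position: [0.4931, -0.0008, 0.0925]
tcp_rot: [0.797, 3.038, 0.001]
ft_force: [2.6, 4.3, 1.4]
opening: 0.151
grip_force: 31.5
```

```bash
cat > s.py <<'E'
from h import *
s=r.observe();R=cv2.Rodrigues(s["tcp_rot"])[0]
print({k:np.round(s[k],3).tolist() for k in('time_s','position','ft_force','ft_torque','opening','grip_force')},"yaw x",np.degrees(np.arctan2(R[1,0],R[0,0])),"start 161.9")
E
python3 s.py
```

```text
{'time_s': 5.05, 'position': [0.493, -0.001, 0.092], 'ft_force': [2.569, 4.316, 1.367], 'ft_torque': [0.878, -0.393, 0.108], 'opening': 0.151, 'grip_force': 31.508} yaw x 150.60895600908165 start 161.9
```

>>> {"method": "arm_command", "body": {
  "motion": [
    [0,0,0,0.25,-1],
    [0,0,0,0.25,-1],
    [0,0,0,0.25,-1],
    [0,0,0,0,-1],
    [0,0,0,0,-1]
  ]
}}

```text
time_s: 5.47
position: [0.4931, -0.0008, 0.0925]
tcp_rot: [0.896, 3.01, 0.001]
ft_force: [3.1, 3.9, 1.3]
opening: 0.157
grip_force: 31.5
```

```bash
python3 s.py
```

```text
{'time_s': 5.467, 'position': [0.493, -0.001, 0.092], 'ft_force': [3.109, 3.868, 1.255], 'ft_torque': [0.824, -0.411, 0.058], 'opening': 0.157, 'grip_force': 31.535} yaw x 146.83809800112437 start 161.9
```

>>> {"method": "arm_command", "body": {
  "motion": [
    [0,0,0,0.3,-1],
    [0,0,0,0,-1],
    [0,0,0,0,-1]
  ]
}}

```text
time_s: 5.72
position: [0.4931, -0.0008, 0.0925]
tcp_rot: [0.936, 2.998, 0.001]
ft_force: [2.2, 4.6, 0.9]
opening: 0.161
grip_force: 31.5
```

```bash
python3 s.py
python3 - <<'E'
from h import *
im=r.grab_frame("side");cv2.imwrite("pics/side2.png",cv2.resize(im[150:270,224:384,::-1],(800,600),interpolation=cv2.INTER_CUBIC))
E
```

```text
{'time_s': 5.717, 'position': [0.493, -0.001, 0.092], 'ft_force': [2.221, 4.63, 0.896], 'ft_torque': [0.834, -0.372, 0.021], 'opening': 0.161, 'grip_force': 31.538} yaw x 145.3327129885554 start 161.9
```

View pics/side2.png

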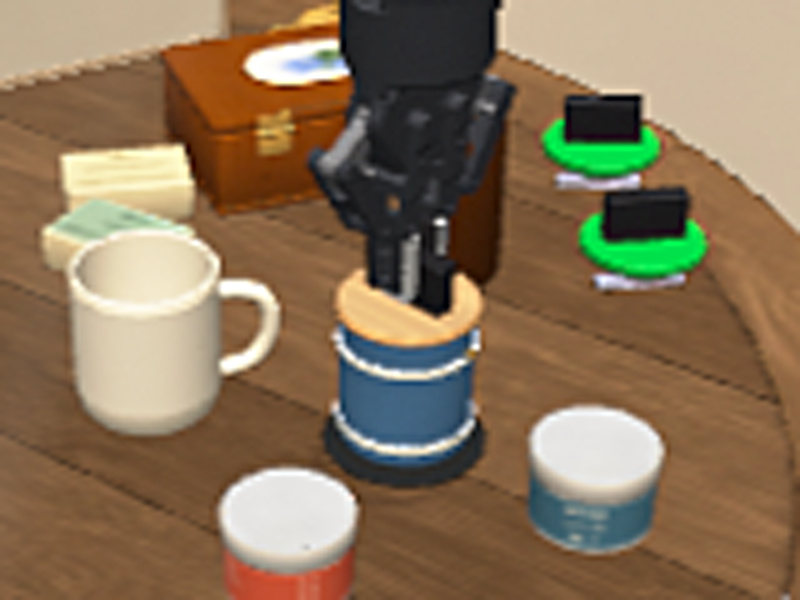

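The gripper and bar have turned 0.29 rad together, with the bar foot at about (400–450, 300). The moment about z is only about 0.02 N m, so no stop was met and this direction is free. Continuing, with a check on the way.

>>> {"method": "arm_command", "body": {
  "motion": [
    [0,0,0,0.5,-1],
    [0,0,0,0.5,-1],
    [0,0,0,0,-1]
  ]
}}

```text
time_s: 6.02
position: [0.493, -0.0008, 0.0925]
tcp_rot: [1.069, 2.954, 0.001]
ft_force: [1.8, 4.8, 1.4]
opening: 0.157
grip_force: 31.6
```

```bash
python3 s.py
```

```text
{'time_s': 6.017, 'position': [0.493, -0.001, 0.092], 'ft_force': [1.834, 4.8, 1.384], 'ft_torque': [0.769, -0.283, 0.001], 'opening': 0.157, 'grip_force': 31.605} yaw x 140.2157053168712 start 161.9
```

Still free at 0.38 rad. Turning on to about 0.87 rad.

>>> {"method": "arm_command", "body": {
  "motion": [
    [0,0,0,0.8,-1],
    [0,0,0,0.8,-1],
    [0,0,0,0.8,-1],
    [0,0,0,0.8,-1],
    [0,0,0,0.8,-1],
    [0,0,0,0.8,-1],
    [0,0,0,0.8,-1],
    [0,0,0,0,-1],
    [0,0,0,0,-1],
    [0,0,0,0,-1]
  ],
  "squeeze": 40
}}

```text
time_s: 6.85
position: [0.4929, -0.0007, 0.0925]
tcp_rot: [-1.749, -2.61, -0.001]
ft_force: [1.1, 4.4, 1.6]
opening: 0.153
grip_force: 41.4
```

```bash
python3 s.py
```

```text
{'time_s': 6.85, 'position': [0.493, -0.001, 0.092], 'ft_force': [1.098, 4.45, 1.624], 'ft_torque': [0.899, -0.228, 0.023], 'opening': 0.153, 'grip_force': 41.44} yaw x 112.33518637388397 start 161.9
```

Turned 0.865 rad without resistance. Lifting slowly, watching the force.

>>> {"method": "arm_command", "body": {
  "motion": [
    [0,0,-2,0,-1],
    [0,0,-2,0,-1],
    [0,0,-2,0,-1],
    [0,0,0,0,-1],
    [0,0,0,0,-1]
  ]
}}

```text
time_s: 7.27
position: [0.4924, -0.0009, 0.0979]
tcp_rot: [-1.749, -2.608, 0.001]
ft_force: [0.7, 3.3, -1.0]
opening: 0.152
grip_force: 41.0
```

```bash
python3 s.py
```

```text
{'time_s': 7.267, 'position': [0.492, -0.001, 0.098], 'ft_force': [0.731, 3.26, -0.966], 'ft_torque': [0.745, -0.127, -0.046], 'opening': 0.152, 'grip_force': 40.985} yaw x 112.30919324079125 start 161.9
```

It rose 5.5 mm carrying only the lid's weight, so it is unlocked. Lifting clear.

>>> {"method": "arm_command", "body": {
  "motion": [
    [0,0,-6,0,-1],
    [0,0,-8,0,-1],
    [0,0,-8,0,-1],
    [0,0,-8,0,-1],
    [0,0,-8,0,-1],
    [0,0,-8,0,-1],
    [0,0,-8,0,-1],
    [0,0,-8,0,-1],
    [0,0,-6,0,-1],
    [0,0,-3,0,-1],
    [0,0,0,0,-1],
    [0,0,0,0,-1]
  ]
}}

```text
time_s: 8.27
position: [0.4927, -0.001, 0.1691]
tcp_rot: [-1.75, -2.609, 0.0]
ft_force: [0.2, -0.4, -1.7]
opening: 0.157
grip_force: 41.0
```

>>> {"method": "arm_command", "body": {
  "motion": [
    [0,0,0,0,-1],
    [0,0,0,0,-1],
    [0,0,0,0,-1],
    [0,0,0,0,-1],
    [0,0,0,0,-1],
    [0,0,0,0,-1]
  ]
}}

```text
time_s: 8.77
position: [0.4928, -0.001, 0.1692]
tcp_rot: [-1.75, -2.609, -0.0]
ft_force: [-0.3, -0.2, -0.8]
opening: 0.152
grip_force: 41.0
```

```bash
python3 s.py
python3 - <<'E'
from h import *
im=r.grab_frame("side");cv2.imwrite("pics/side3.png",cv2.resize(im[150:270,224:384,::-1],(800,600),interpolation=cv2.INTER_CUBIC))
E
```

```text
{'time_s': 8.767, 'position': [0.493, -0.001, 0.169], 'ft_force': [-0.339, -0.214, -0.764], 'ft_torque': [0.005, 0.021, 0.033], 'opening': 0.152, 'grip_force': 40.992} yaw x 112.29766074275702 start 161.9
```

View pics/side3.png

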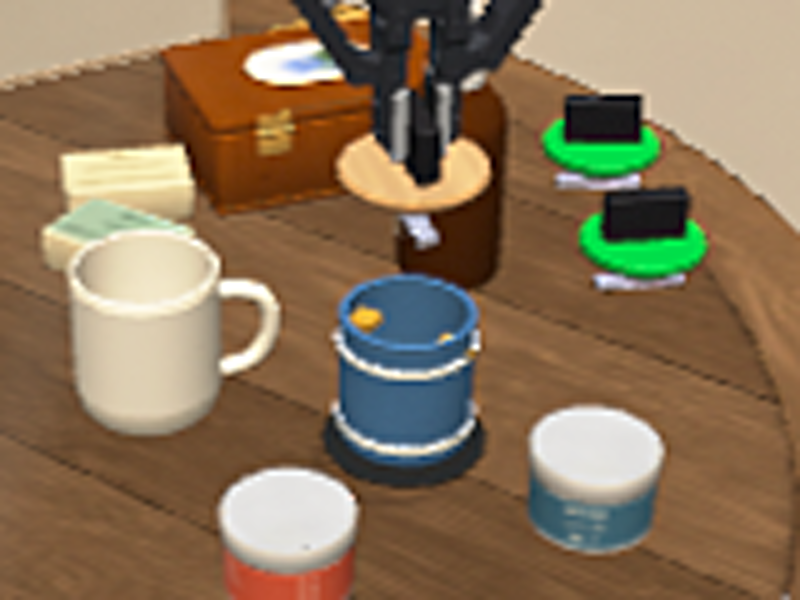

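The lid is level in the gripper with its disc at (413,170) and stem at (420,230), clear above the open canister mouth at (408,310). The bystanders have not moved.

```bash
python3 -c "
from plant import r
print(r.hand_in())"
```

```text
the job is handed in; nothing more can be done
None
```

The lid came loose clockwise seen from above: I turned it 0.865 rad with no stop met, lifted it about 77 mm, and handed in at 8.8 s with it held level over the open canister; no verdict was returned.

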